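# Open the draught shield over the crucible

### The job

Raise the sash of the draught shield that has the white crucible behind it, until the blue ledge on its lower edge is level with the green mark on that shield's post, and leave it standing there. Leave the other shield's sash (amber bottle behind it) as it is, and do not disturb the crucible.

Things in the scene. Friction and masses are not known exactly. Their poses are not given: they have to be found in the camera images.
- sash_ledge (a point): Centre of the blue ledge on the lower edge of the sash to raise: a level bar 50 mm deep (x), 246 mm wide (y), 14 mm thick (z). x points into the shield, y along the ledge, z up. Its free front edge is 25 mm towards -x, its underside 7 mm below; the clear pane rises 140 mm from its +x edge. Starts 80 to 120 mm above the table, with free space in front and below.
- sash (a joint): Height of that sash in m, up positive: 0 to 0.27 (ledge centre 60 to 330 mm above the table). It slides straight up and down. It is counterbalanced: 2 to 5 N of friction and damping of 15 N per m/s resist it, and it stays where it is left. Push it up from under the ledge, e.g. with a tool tilted 45 degrees, tip below the front edge.
- mark: Green height mark: a collar 40 x 40 x 30 mm (30 mm high), fixed round the +y post of the shield to open (pale green post, 30 mm square, its front 26 mm behind the ledge's centre, 140 mm to the side). Origin at its centre, z up, 180 to 300 mm above the table. A small red collar high on the other post is only the upper limit.
- sash_b_ledge (a point): Centre of the same blue ledge on the other, identical shield, the one with the amber bottle behind it; same axes and sizes. Leave it alone. Which shield stands left or right varies. Each shield is a fixed frame 310 mm wide and 400 mm high with clear wings, open at top and rear.
- crucible: White ceramic crucible with a knobbed lid, loose, 70 mm across, 76 mm high, standing 120 to 170 mm behind the sash to raise; origin at the centre of its underside. It stays where it is.
Mind the look-alikes: they are no part of the job. What is shaped like the crucible but black or turquoise is not meant.

How it is judged:
At the end, for the whole second after the job is handed in: The centre of the blue ledge on the crucible's shield stays within 15 mm in height of the centre of the green mark; the other sash has moved less than 15 mm; the crucible stands upright (within 10 degrees) within 20 mm of where it was (z of sash_ledge in the frame of mark between -0.015 and 0.015 m and distance of sash_b_ledge from where it was at the start of the episode below 0.015 m and distance of crucible from where it was at the start of the episode below 0.02 m and angle between crucible's own z axis and vertical below 0.17 rad); the robot touches nothing.
It fails at once if the other shield's sash is moved by more than 15 mm (distance of sash_b_ledge from where it was at the start of the episode above 0.015 m).
It fails at once if the crucible is pushed more than 20 mm or tipped over 10 degrees (distance of crucible from where it was at the start of the episode above 0.02 m or angle between crucible's own z axis and vertical above 0.17 rad).
It also fails if it takes over 38 s, if anything falls off the work surface, if the arm or the gripper's body presses on something with over 40 N, if the wrist force passes 120 N, or if a joint passes its speed limit or range.

### The arm

A 6-joint arm with a two-finger parallel gripper is mounted at the origin on the work surface. World frame = base frame: x ahead of the robot, y to its left, z up, the work surface at z = 0. Lengths are in m, angles in rad, forces in N, time in s.
With the tool pointing down it reaches from about 0.2 to 0.875 m from the base axis. Payload 3.4 kg.
Tool frame: the origin (TCP) lies midway between the tips of the shut fingers; the grasp point (between the pads) lies 19 mm behind it (tcp_to_grasp is the z of the grasp point in the tool frame, in m); z points along the fingers, y is the direction in which the jaws open and shut (so a half turn about z gives the same grasp; the last joint's range is limited). The gripper opens to 94 mm and grips with 3 to 60 N. Pads are 16 mm wide; open, the fingers measure 119 mm over their backs; the gripper's body (75 mm by 177 mm) begins 78 mm behind the grasp point.
Start: joints at [1.224, 0.276, 1.505, -0, 1.361, -0.121], TCP at [0.129, 0.56, 0.205] pointing down, gripper open.
Joint ranges: [-2.89, 2.89], [-0.75, 2.08], [0.22, 2.7], [-1.18, 4.32], [0.11, 2.71], [-2.7, 2.7]. Speed limits (rad/s): [2.57, 2.57, 3.14, 3.14, 3.14, 3.14].

### API

Orientations are given as [roll, pitch, yaw] about the fixed x, y, z axes, in that order (R = Rz(yaw) Ry(pitch) Rx(roll)).
In Python, from plant import * gives the robot as it stands.
- The arm moves only by the tool step_arm, never from a script. Its argument "increments" is a list of rows, each a list of 3 entries, a list of its own where there are three numbers: the finger opening in mm, from 0 to 94, then the shift along the tool's x, y, z in mm, then the turn about the tool's z in degrees. A call has 1 to 10 rows; each row shifts and turns the pose as measured when the row begins, along the tool's axes as they then stand; what a row does not reach is not made up. A row lasts 1/10 s, in which the tool goes at most 50 mm and 8.59 degrees, less where a joint would pass 70% of its speed; a pose out of reach is approached as far as the arm can. A call is refused whole if a number of a shift passes 50 or a number of a turn 8.59, either way. A call with a gripper value outside its range is refused whole. The fingers move at their own pace and stop on an object; "grip_force" is the grip in N (left out, the last holds). Time passes only in rows, so rows that do not move let the fingers close. It gives the time, the measured TCP pose, the force and the opening at its end, in the units of the state.
- get_obs(): the state, without advancing time (a new reading comes with each control period).
- grab_frame(name): name is "scene" or "top"; returns a dict with "image" (384x512x3 uint8, blue, green, red), "vertical_fov" (degrees; the focal length in pixels is half the picture's height over the tangent of half this angle, whatever the lens; pixels are square), "cx", "cy" (the principal point, pixels), "origin" and "orientation" of the camera in the world. Camera axes: x right, y down, z forward; pixel columns grow to the right and rows downward; lengths in m; the calibration is good to about 2 mm. A picture is of the moment at which its call begins. There is no depth.
- finish_job(): hands the job in, once; it reports no verdict.
Trained networks look in a picture, given as the dict that the camera call returned (one of the last four; its "shot" number tells which), for a name from the list of things; names that differ only in an ending like _2 or _b are one class to them, and where a whole thing is asked for, a point or a joint stands for the part that bears it (a point fixed in the world has none). Each returns a list of dicts, best first, with "conf" (0 to 1); they miss things now and then, are a little off and sometimes report something else, mostly with a low value. They report only what shows in the picture. A call takes as long as a camera call. They do not tell look-alikes from the thing itself.
- spot_in(picture, label): "position" ([x, y, z] in m, in world coordinates, good to about 4 mm: the middle of the surface that is visible of it).
The state is a dict: "time": time; "qpos": joint angles; "joint_vel": joint speeds; "joint_torque": joint torques, N m; "eef_pos": TCP position; "orientation": TCP orientation; "wrist_force": force on the tool from outside, world axes, zero at the start; "ft_torque": the same for the moment, N m; "finger_gap": opening from 0.0 (shut) to 1.0 (fully open).
Only numpy, scipy, OpenCV 4.12 (cv2) and the standard library are available. Lean on these libraries where they do the work, as an engineer would, in place of code of your own. Each camera call takes 0.05 s, during which the arm holds its last target.

## Working session

There is one attempt and no reset: what is moved stays moved. The work goes in short steps, Python scripts to look and compute and a tool call to move; the robot and the scene stay as the last step left them, time stands still between calls to the robot, and variables do not carry over. Pictures are saved under pics/ and viewed, and the job is handed in when it is done.

Besides the shell and the picture viewer there is one more tool, called by a JSON object that holds its "method" and its "body", one argument or row to a line. step_arm: Moves the arm, as the interface text tells. Its arguments: {"type":"object","properties":{"increments":{"type":"array","items":{"type":"array"}},"grip_force":{"type":"number"}},"required":["increments"]}

```bash
mkdir -p pics; ls; python3 - <<'E'
from plant import *
import cv2,numpy as np
o=get_obs();print(o)
for n in ("scene","top"):
    p=grab_frame(n);cv2.imwrite(f"pics/{n}0.png",p["image"])
    print(n,{k:v for k,v in p.items() if k!="image"})
    for l in ("sash_ledge","mark","crucible","sash"):
        try:
            for d in spot_in(p,l): print(l,np.round(d["position"],3),round(d["conf"],2))
        except Exception as e: print(l,e)
E
```

```text
pics
{'time': 0.0, 'qpos': array([ 1.22399816e+00,  2.76567985e-01,  1.50611305e+00, -5.58672985e-06,
        1.36064736e+00, -1.20994370e-01]), 'joint_vel': array([ 0.00035265, -0.00163692,  0.00068624, -0.00073216, -0.00138406,
       -0.00044142]), 'joint_torque': array([-2.38792700e-04, -4.04583156e+01, -2.37229514e+01,  6.99408352e-02,
        3.46517097e-02, -1.30531798e-04]), 'eef_pos': array([0.12855364, 0.55988437, 0.20462812]), 'orientation': array([-3.13986894e+00, -2.04081282e-04,  2.91578985e+00]), 'wrist_force': array([-0.10278842,  0.14120661,  0.59459117]), 'ft_torque': array([-0.03988662, -0.06257945, -0.06310086]), 'finger_gap': 1.0018416460329547}
scene {'vertical_fov': 49.73255127727991, 'cx': 254.21108600204064, 'cy': 188.17038688957118, 'origin': array([0.85324486, 0.31129757, 1.1868448 ]), 'orientation': array([-2.76293222, -0.01099257,  2.60761641]), 'shot': 1}
mark [ 0.617 -0.091  0.269] 0.52
crucible [ 0.561 -0.027  0.064] 0.91
crucible [ 0.488 -0.429  0.064] 0.57
sash [ 0.558 -0.135  0.096] 0.55
top {'vertical_fov': 43.4705943420863, 'cx': 264.7713110873246, 'cy': 186.0847428335876, 'origin': array([ 0.397618  , -0.02709824,  1.47385514]), 'orientation': array([-2.97180935,  0.02048832, -1.5674001 ]), 'shot': 2}
sash_ledge [ 0.579 -0.245  0.096] 0.87
crucible [ 0.5   -0.431  0.062] 0.9
crucible [ 0.556 -0.035  0.069] 0.82
crucible [ 0.731 -0.214  0.063] 0.57
sash [ 0.578 -0.246  0.096] 0.81
```

View pics/scene0.png

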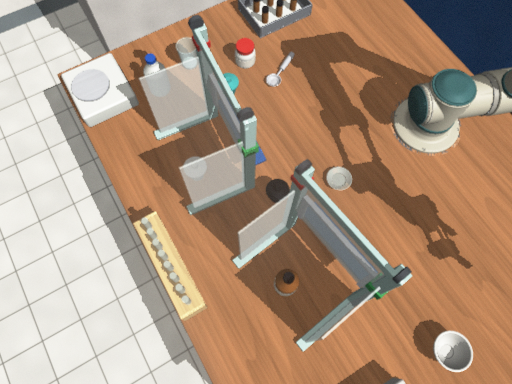

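View pics/top0.png

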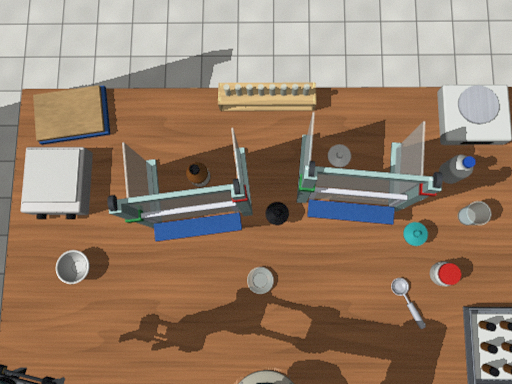

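The top view shows the white crucible at (339,155), behind the right shield, whose blue ledge is at (350,212). The amber bottle at (197,173) is behind the left one. A black look-alike is at (277,212) and a turquoise one at (416,233). The mark on the +y post is at about (305,185) in the top view and (250,150) in the scene view. I'll zoom in on both.

```bash
python3 - <<'E'
import cv2
a=cv2.imread("pics/top0.png")[130:240,285:455];b=cv2.imread("pics/scene0.png")[90:220,180:300]
cv2.imwrite("pics/topz.png",cv2.resize(a,None,fx=4.7,fy=4.7,interpolation=cv2.INTER_CUBIC))
cv2.imwrite("pics/scenez.png",cv2.resize(b,None,fx=4.6,fy=4.6,interpolation=cv2.INTER_CUBIC))
E
```

```text
(no output)
```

View pics/topz.png

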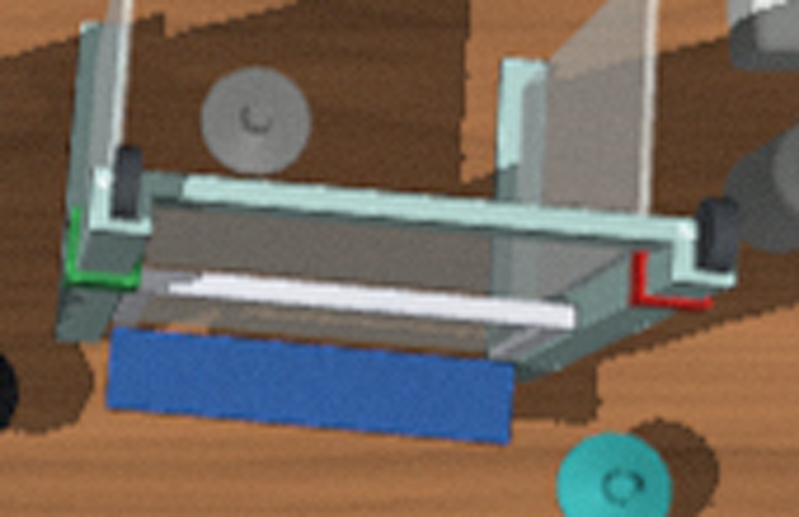

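View pics/scenez.png

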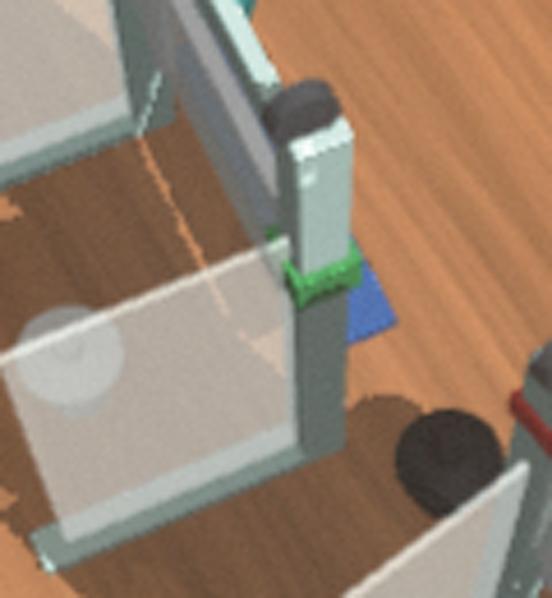

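```bash
cat > fit.py <<'E'
import numpy as np
from scipy.optimize import least_squares
from scipy.spatial.transform import Rotation as R
def K(fov):return 192/np.tan(np.radians(fov)/2)
cams={'s':(K(49.73255),254.211,188.170,np.array([0.85324486,0.31129757,1.1868448]),R.from_euler('xyz',[-2.76293222,-0.01099257,2.60761641])),
't':(K(43.47059),264.771,186.085,np.array([0.397618,-0.02709824,1.47385514]),R.from_euler('xyz',[-2.97180935,0.02048832,-1.5674001]))}
def proj(c,P):
    f,cx,cy,o,r=cams[c];q=r.inv().apply(np.asarray(P)-o);return np.array([cx+f*q[0]/q[2],cy+f*q[1]/q[2]])
T=lambda u,v:(285+u/4.7-.4,130+v/4.7-.4)
S=lambda u,v:(180+u/4.6-.4,90+v/4.6-.4)
# (cam, pixel, local xyz rel to shield, which z)
obs=[('t',T(112,327),(.025,.123,.007),'l'),('t',T(514,362),(.025,-.123,.007),'l'),('t',T(105,408),(-.025,.123,-.007),'l'),('t',T(510,443),(-.025,-.123,-.007),'l'),
('t',T(64,285),(.021,.160,-.015),'m'),('t',T(138,290),(.021,.120,-.015),'m'),('t',T(73,207),(.061,.160,.015),'m'),
('s',S(298,305),(.061,.160,-.015),'m'),('s',S(361,284),(.021,.160,-.015),'m'),('s',S(356,238),(.021,.160,.015),'m'),('s',S(287,262),(.061,.160,.015),'m'),
('s',S(397,323),(-.025,.123,.007),'l')]
def res(p):
    x,y,w,zl,zm=p;out=[]
    for c,px,l,k in obs:
        P=np.array([x+np.cos(w)*l[0]-np.sin(w)*l[1],y+np.sin(w)*l[0]+np.cos(w)*l[1],(zl if k=='l' else zm)+l[2]])
        out.append(proj(c,P)-np.array(px))
    return np.ravel(out)
if __name__=='__main__':
    s=least_squares(res,[.579,-.245,0,.096,.26],loss='soft_l1');print(np.round(s.x,4));print(np.round(res(s.x).reshape(-1,2),1))
E
python3 fit.py
```

```text
[ 0.5608 -0.2452 -0.0832  0.0835  0.2748]
[[ 0.1  0.1]
 [-0.1 -0.3]
 [ 0.   0.5]
 [-1.1  0.2]
 [ 0.3 -0.1]
 [ 0.2  0.2]
 [ 0.1 -1.1]
 [-1.  -0.8]
 [-0.3 -2.5]
 [ 1.1  1.9]
 [ 1.2  3. ]
 [-0.6 -0.7]]
```

```bash
cat > ov.py <<'E'
from fit import *
import cv2,sys
def box(img,c,p,cen,h,z,off,s,col):
    x,y,w=p
    pts=[]
    for i in (-1,1):
     for j in (-1,1):
      for k in (-1,1):
        l=(cen[0]+i*h[0],cen[1]+j*h[1]);P=(x+np.cos(w)*l[0]-np.sin(w)*l[1],y+np.sin(w)*l[0]+np.cos(w)*l[1],z+k*h[2])
        pts.append(((proj(c,P)+.5-off)*s))
    for a in range(8):
        for b in (1,2,4):
            if not a&b: cv2.line(img,tuple(np.int32(pts[a]*1)),tuple(np.int32(pts[a|b])),col,1,cv2.LINE_AA)
def ov(par,tag,src=("pics/scene0.png","pics/top0.png")):
    p=par[:3]
    for c,fn,off in (('s',src[0],(190,100)),('t',src[1],(285,125))):
        a=cv2.imread(fn);w,h=(120,100) if c=='s' else (150,110)
        a=a[off[1]:off[1]+h,off[0]:off[0]+w];s=5;a=cv2.resize(a,None,fx=s,fy=s,interpolation=cv2.INTER_CUBIC)
        o=np.array(off)
        box(a,c,p,(0,0),(.025,.123,.007),par[3],o,s,(255,255,0))
        box(a,c,p,(.041,.14),(.02,.02,.015),par[4],o,s,(0,255,255))
        box(a,c,p,(.041,.14),(.015,.015,.2),.2,o,s,(255,0,255))
        cv2.imwrite(f"pics/ov_{tag}_{c}.png",a)
if __name__=='__main__':
    ov([float(v) for v in sys.argv[2:7]],sys.argv[1])
E
python3 ov.py a .5608 -.2452 -.0832 .0835 .2748
```

```text
(no output)
```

View pics/ov_a_s.png

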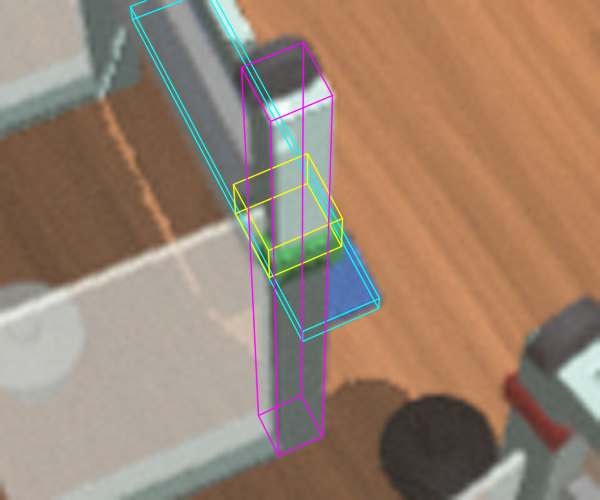

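View pics/ov_a_t.png

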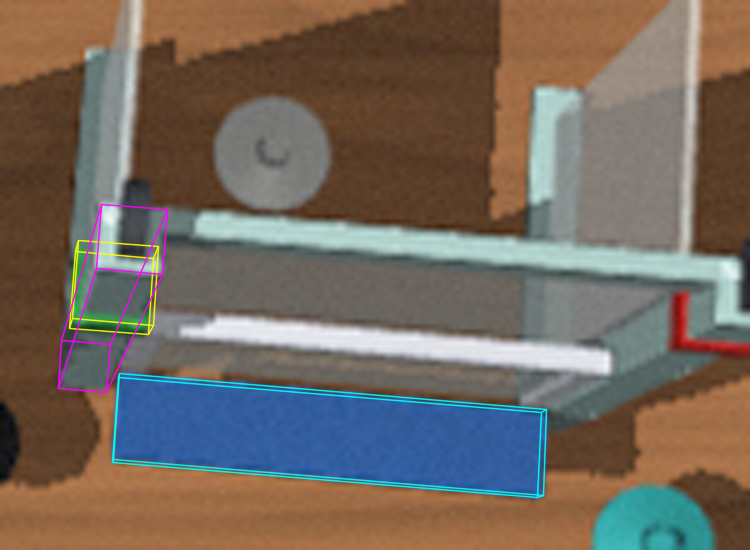

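The fit agrees with the pictures: ledge centre ≈(0.561, -0.245, 0.084), yaw -0.083, mark z ≈0.275. Moves can't command a tilt, so I'll press the closed fingers lightly on the ledge's front edge and lift by friction. First I'll swing over in front of the shield.

{"method": "step_arm", "body": {
  "increments": [
    [0, [0, 0, 0], -8.15],
    [0, [-19, -38, 0], 0],
    [0, [-19, -38, 0], 0],
    [0, [-19, -38, 0], 0],
    [0, [-19, -38, 0], 0],
    [0, [-19, -38, 0], 0],
    [0, [-19, -38, 0], 0],
    [0, [-19, -38, 0], 0],
    [0, [-19, -38, 0], 0],
    [0, [-19, -38, 0], 0]
  ],
  "grip_force": 30
}}

```text
time: 1.5
eef_pos: [0.277, 0.2001, 0.2046]
orientation: [3.136, 0.005, 3.076]
wrist_force: [1.0, 0.5, -1.1]
finger_gap: 0.185
```

{"method": "step_arm", "body": {
  "increments": [
    [0, [-20, -42, 0], 1],
    [0, [-20, -42, 0], 0],
    [0, [-20, -42, 0], 0],
    [0, [-20, -42, 0], 0],
    [0, [-20, -42, 0], 0],
    [0, [-20, -42, 0], 0],
    [0, [-20, -42, 0], 0],
    [0, [-20, -42, 0], 0],
    [0, [-20, -42, 0], 0],
    [0, [-10, -30, 0], 0]
  ]
}}

```text
time: 2.5
eef_pos: [0.4376, -0.2426, 0.2078]
orientation: [3.135, 0.021, 3.053]
wrist_force: [1.1, 0.3, -0.0]
finger_gap: 0.004
```

{"method": "step_arm", "body": {
  "increments": [
    [0, [0, 0, 35], 0],
    [0, [0, 0, 40], 0],
    [0, [0, 0, 40], 0],
    [0, [0, 0, 33], 0],
    [0, [0, 0, 3], 0]
  ]
}}

```text
time: 3.0
eef_pos: [0.4457, -0.2521, 0.0545]
orientation: [-3.141, 0.029, 3.046]
wrist_force: [-0.1, 0.6, 0.3]
finger_gap: 0.006
```

```bash
python3 - <<'E'
from plant import *
import cv2
o=get_obs();print(o['eef_pos'],o['orientation'],o['wrist_force'])
p=grab_frame("top");cv2.imwrite("pics/top1.png",cv2.resize(p["image"][110:290,230:470],None,fx=3,fy=3))
E
```

```text
[ 0.4456798  -0.25214804  0.05450897] [-3.14079102  0.02937171  3.04583233] [-0.07924709  0.60053417  0.29999315]
```

View pics/top1.png

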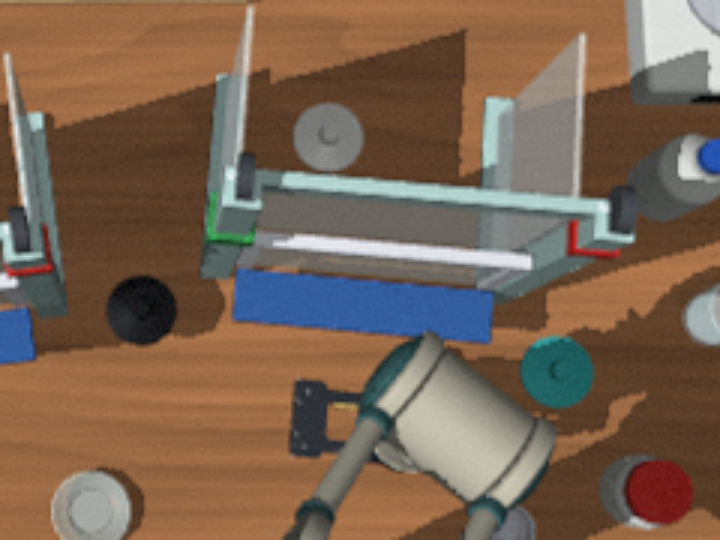

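The fingers hang in front of the ledge. But the wrist housing, at about (430,335) in this crop, leans toward the pane, so I'll check its height in the scene view before going in.

```bash
python3 - <<'E'
from plant import *
import cv2
p=grab_frame("scene");cv2.imwrite("pics/scene1.png",p["image"]);cv2.imwrite("pics/scene1z.png",cv2.resize(p["image"][20:220,130:380],None,fx=3,fy=3))
print(get_obs()['qpos'])
E
```

```text
[-0.66218617  0.30026613  1.87985391  0.01880308  0.93008775 -2.14854364]
```

View pics/scene1z.png

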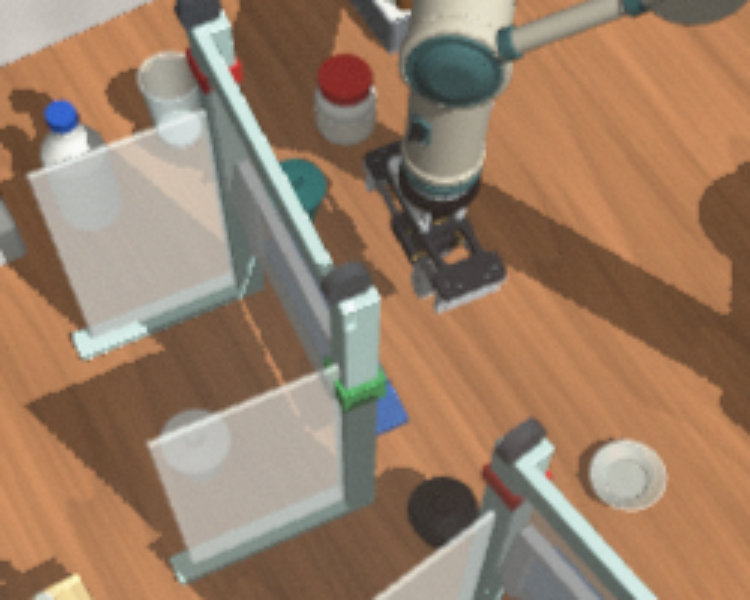

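```bash
python3 - <<'E'
from fit import *
def ray(c,u,v):
    f,cx,cy,o,r=cams[c];d=r.apply([(u-cx)/f,(v-cy)/f,1]);return o,d/np.linalg.norm(d)
def tri(a,b):
    o1,d1=ray('s',*a);o2,d2=ray('t',*b)
    A=np.stack([d1,-d2],1);t=np.linalg.lstsq(A,o2-o1,rcond=None)[0];p,q=o1+t[0]*d1,o2+t[1]*d2
    return np.round((p+q)/2,3),round(np.linalg.norm(p-q),3)
s=(130+455/3,20+70/3)
for b in ((390,380),(430,345),(400,360)): print(b,tri(s,(230+b[0]/3,110+b[1]/3)))
# top ray of cylinder tip (430,335) at heights
for z in (.2,.25,.3,.35,.4,.45):
    o,d=ray('t',230+440/3,110+335/3);print(z,np.round(o+d*(z-o[2])/d[2],3))
E
```

```text
(390, 380) (array([ 0.465, -0.208,  0.445]), np.float64(0.0))
(430, 345) (array([ 0.478, -0.221,  0.451]), np.float64(0.037))
(400, 360) (array([ 0.474, -0.208,  0.454]), np.float64(0.014))
0.2 [ 0.521 -0.296  0.2  ]
0.25 [ 0.516 -0.285  0.25 ]
0.3 [ 0.511 -0.275  0.3  ]
0.35 [ 0.506 -0.264  0.35 ]
0.4 [ 0.501 -0.254  0.4  ]
0.45 [ 0.497 -0.243  0.45 ]
```

{"method": "step_arm", "body": {
  "increments": [
    [0, [-20, 0, 0], 0],
    [0, [-25, 0, 0], 0],
    [0, [-10, 0, 0], 0],
    [0, [-8, 0, 0], 0],
    [0, [-3, 0, 0], 0]
  ]
}}

```text
time: 3.6
eef_pos: [0.5196, -0.2631, 0.07]
orientation: [-3.13, 0.047, 3.047]
wrist_force: [-0.3, -0.6, -0.2]
finger_gap: 0.002
```

{"method": "step_arm", "body": {
  "increments": [
    [0, [-4, 0, 0], 0],
    [0, [-4, 0, 0], 0],
    [0, [-3, 0, 0], 0]
  ]
}}

```text
time: 3.9
eef_pos: [0.5243, -0.2635, 0.0708]
orientation: [-3.129, 0.035, 3.049]
wrist_force: [-5.4, -1.2, 2.2]
finger_gap: 0.007
```

Contact is at TCP x ≈0.524, as predicted. The tip has drifted up to z 0.071, so I'll back off, go 25 mm lower and press again.

{"method": "step_arm", "body": {
  "increments": [
    [0, [8, 0, 0], 0],
    [0, [0, 0, 15], 0],
    [0, [0, 0, 12], 0],
    [0, [0, 0, 0], 0]
  ]
}}

```text
time: 4.3
eef_pos: [0.515, -0.2628, 0.0429]
orientation: [-3.13, 0.035, 3.048]
wrist_force: [0.4, 0.0, -0.5]
finger_gap: 0.006
```

{"method": "step_arm", "body": {
  "increments": [
    [0, [-5, 0, 1], 0],
    [0, [-5, 0, 1], 0],
    [0, [-4, 0, 0], 0],
    [0, [-4, 0, 0], 0]
  ]
}}

```text
time: 4.7
eef_pos: [0.5245, -0.2637, 0.0404]
orientation: [-3.131, 0.015, 3.051]
wrist_force: [-10.5, -2.1, 2.7]
finger_gap: 0.008
```

{"method": "step_arm", "body": {
  "increments": [
    [0, [-6, 0, 0], 0],
    [0, [-6, 0, -4], 0],
    [0, [-6, 0, -6], 0],
    [0, [-6, 0, -6], 0],
    [0, [-6, 0, -6], 0]
  ]
}}

```text
time: 5.2
eef_pos: [0.5208, -0.2631, 0.0534]
orientation: [-3.135, -0.06, 3.06]
wrist_force: [-11.9, -2.3, -4.5]
finger_gap: 0.005
```

```bash
cat > look.py <<'E'
from plant import *
import cv2,sys
o=get_obs();print(o['time'],o['eef_pos'].round(4),o['orientation'].round(3),o['wrist_force'].round(1))
for n,(x,y,w,h) in (("scene",(130,20,240,180)),("top",(250,110,200,150))):
    p=grab_frame(n);cv2.imwrite(f"pics/{n}{sys.argv[1]}.png",p["image"]);cv2.imwrite(f"pics/{n}{sys.argv[1]}z.png",cv2.resize(p["image"][y:y+h,x:x+w],None,fx=3,fy=3))
E
python3 look.py 2
```

```text
5.2 [ 0.5208 -0.2631  0.0534] [-3.135 -0.06   3.06 ] [-11.9  -2.3  -4.5]
```

View pics/scene2z.png

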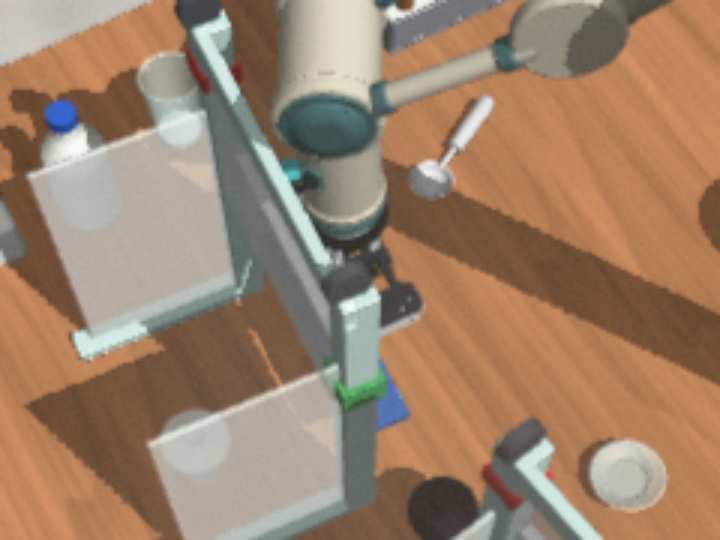

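View pics/top2z.png

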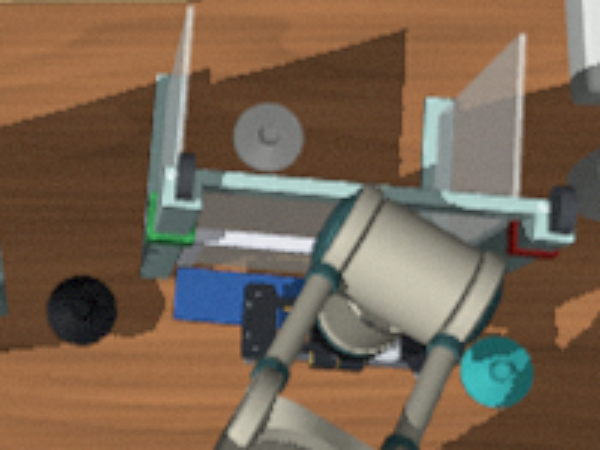

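The finger slipped: the ledge corner stays at (408,412), unmoved. Pressing also tipped the tool the wrong way, to pitch -0.06. But it shows that a contact load tilts the tool and the tilt stays. If I press the tip on the bare table and drag it back toward the robot, the tip should tilt forward, and I can then get under the ledge.

{"method": "step_arm", "body": {
  "increments": [
    [0, [15, 0, 0], 0],
    [0, [20, 0, 10], 0],
    [0, [10, 0, 20], 0],
    [0, [0, 0, 12], 0],
    [0, [0, 0, 3], 0]
  ]
}}

```text
time: 5.8
eef_pos: [0.4754, -0.2614, 0.012]
orientation: [-3.132, -0.055, 3.06]
wrist_force: [-0.0, 0.5, -0.1]
finger_gap: 0.003
```

{"method": "step_arm", "body": {
  "increments": [
    [0, [0, 0, 4], 0],
    [0, [0, 0, 4], 0]
  ]
}}

```text
time: 6.0
eef_pos: [0.4773, -0.2624, 0.0042]
orientation: [-3.131, -0.053, 3.06]
wrist_force: [0.5, 0.5, -0.4]
finger_gap: 0.006
```

{"method": "step_arm", "body": {
  "increments": [
    [0, [0, 0, 6], 0],
    [0, [5, 0, 6], 0],
    [0, [8, 0, 6], 0],
    [0, [8, 0, 6], 0]
  ]
}}

```text
time: 6.4
eef_pos: [0.4779, -0.2629, 0.0001]
orientation: [-3.126, -0.008, 3.052]
wrist_force: [6.6, 10.7, 28.1]
finger_gap: 0.005
```

It works: pitch is rising and the tip is holding. I'll continue.

{"method": "step_arm", "body": {
  "increments": [
    [0, [12, 0, 6], 0],
    [0, [12, 0, 6], 0],
    [0, [12, 0, 6], 0],
    [0, [12, 0, 6], 0]
  ]
}}

```text
time: 6.8
eef_pos: [0.476, -0.2646, 0.0002]
orientation: [-3.116, 0.086, 3.031]
wrist_force: [13.4, 16.7, 31.0]
finger_gap: 0.005
```

{"method": "step_arm", "body": {
  "increments": [
    [0, [14, 3, 6], 0],
    [0, [14, 3, 6], 0],
    [0, [14, 3, 6], 0],
    [0, [14, 3, 6], 0],
    [0, [14, 3, 6], 0],
    [0, [14, 3, 6], 0],
    [0, [14, 3, 6], 0]
  ]
}}

```text
time: 7.5
eef_pos: [0.4758, -0.2649, 0.001]
orientation: [-3.064, 0.273, 3.005]
wrist_force: [10.2, 20.3, 47.7]
finger_gap: 0.004
```

{"method": "step_arm", "body": {
  "increments": [
    [0, [14, 4, 2], 0],
    [0, [14, 4, 2], 0],
    [0, [14, 4, 2], 0],
    [0, [14, 4, 1], 0],
    [0, [14, 4, 1], 0],
    [0, [14, 4, 1], 0]
  ]
}}

```text
time: 8.1
eef_pos: [0.4544, -0.2701, 0.0025]
orientation: [-2.99, 0.387, 3.015]
wrist_force: [13.7, 6.1, 17.9]
finger_gap: 0.003
```

{"method": "step_arm", "body": {
  "increments": [
    [0, [14, 0, 4], 0],
    [0, [14, 0, 4], 0],
    [0, [14, 0, 4], 0],
    [0, [14, 0, 4], 0],
    [0, [14, 0, 4], 0],
    [0, [14, 0, 3], 0]
  ]
}}

```text
time: 8.7
eef_pos: [0.4397, -0.2816, 0.0031]
orientation: [-2.932, 0.416, 3.013]
wrist_force: [7.1, 1.5, 9.5]
finger_gap: 0.006
```

```bash
python3 look.py 3; python3 -c "
from plant import *
from scipy.spatial.transform import Rotation as R
o=get_obs();print(R.from_euler('xyz',o['orientation']).as_matrix().round(3),o['qpos'].round(3))"
```

```text
8.7 [ 0.4397 -0.2816  0.0031] [-2.932  0.416  3.013] [7.1 1.5 9.5]
[[-0.907  0.209  0.364]
 [ 0.118  0.959 -0.258]
 [-0.403 -0.191 -0.895]] [-0.749  0.276  2.314  0.574  0.109 -2.704]
```

View pics/top3z.png

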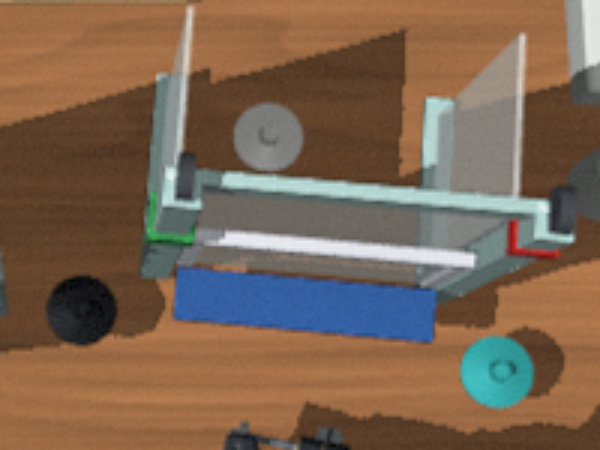

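The tool is now tilted about 26° with the tip forward. Joints 5 and 6 are at their limits (0.109 and -2.704), so I'll move up and out at once, turning about tool z to take the load off joint 6.

{"method": "step_arm", "body": {
  "increments": [
    [0, [-15, 0, -15], 3],
    [0, [-20, 0, -10], 5]
  ]
}}

```text
time: 9.0
eef_pos: [0.4557, -0.2782, 0.0272]
orientation: [-2.984, 0.434, 2.901]
wrist_force: [0.9, -0.3, 0.4]
finger_gap: 0.004
```

```bash
cat > st.py <<'E'
from plant import *
from scipy.spatial.transform import Rotation as R
import sys,numpy as np
o=get_obs();m=R.from_euler('xyz',o['orientation']).as_matrix();print(o['time'].__round__(2),o['eef_pos'].round(4),o['wrist_force'].round(1));print(m.round(3),o['qpos'].round(3))
if len(sys.argv)>3:
    t=np.array([float(v) for v in sys.argv[1:4]]);print("tool mm",(m.T@(t-o['eef_pos'])*1000).round(1))
E
python3 st.py .50 -.265 .045
```

```text
9.0 [ 0.4557 -0.2782  0.0272] [ 0.9 -0.3  0.4]
[[-0.881  0.299  0.366]
 [ 0.216  0.944 -0.251]
 [-0.42  -0.142 -0.896]] [-0.716  0.237  2.255  0.26   0.199 -2.255]
tool mm [-43.6  23.2  -3.1]
```

{"method": "step_arm", "body": {
  "increments": [
    [0, [-16, 8, 3], 2],
    [0, [-16, 8, 3], 0],
    [0, [-10, 6, 2], 0],
    [0, [0, 0, 0], 0]
  ]
}}

```text
time: 9.4
eef_pos: [0.5092, -0.2721, 0.0401]
orientation: [-2.996, 0.449, 2.864]
wrist_force: [-0.5, -0.2, -0.5]
finger_gap: 0.005
```

```bash
python3 st.py .54 -.265 .037
```

```text
9.4 [ 0.5092 -0.2721  0.0401] [-0.5 -0.2 -0.5]
[[-0.866  0.331  0.374]
 [ 0.246  0.934 -0.257]
 [-0.434 -0.131 -0.891]] [-0.615  0.264  2.159  0.023  0.248 -1.897]
tool mm [-23.6  17.2  12.5]
```

{"method": "step_arm", "body": {
  "increments": [
    [0, [-12, 8, 6], 0],
    [0, [-8, 6, 5], 0],
    [0, [-4, 3, 2], 0]
  ]
}}

```text
time: 9.7
eef_pos: [0.5402, -0.265, 0.0362]
orientation: [-2.997, 0.448, 2.864]
wrist_force: [0.3, -0.2, -0.5]
finger_gap: 0.007
```

```bash
python3 st.py .545 -.265 .037; python3 look.py 4
```

```text
9.7 [ 0.5402 -0.265   0.0362] [ 0.3 -0.2 -0.5]
[[-0.867  0.331  0.372]
 [ 0.247  0.935 -0.256]
 [-0.433 -0.13  -0.892]] [-0.559  0.3    2.111 -0.076  0.263 -1.751]
tool mm [-4.5  1.5  1.1]
9.7 [ 0.5402 -0.265   0.0362] [-2.997  0.448  2.864] [ 0.3 -0.2 -0.5]
```

View pics/scene4z.png

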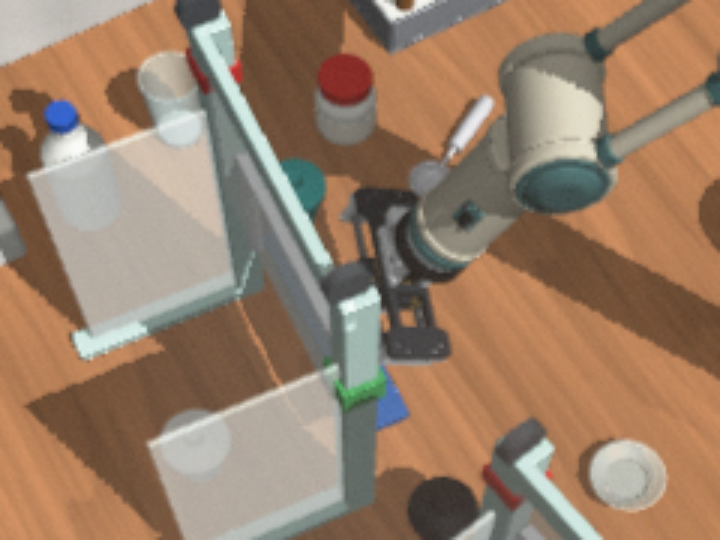

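View pics/top4z.png

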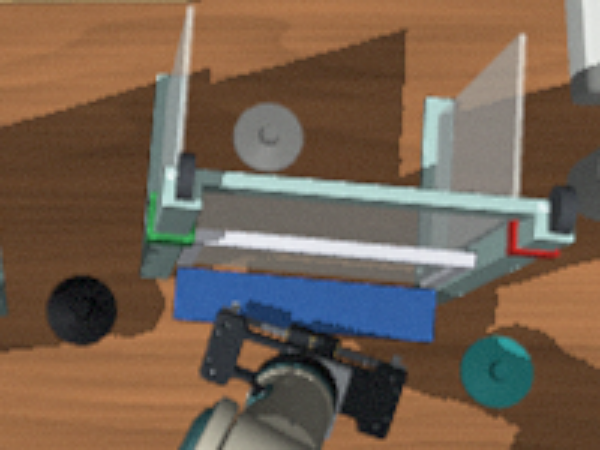

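The tilted fingers now reach under the ledge and nothing is touched. Lifting straight up with a slight forward bias.

{"method": "step_arm", "body": {
  "increments": [
    [0, [-7, 0, -6], 0],
    [0, [-7, 0, -8], 0],
    [0, [-8, 0, -9], 0],
    [0, [-8, 0, -9], 0]
  ]
}}

```text
time: 10.2
eef_pos: [0.5413, -0.2605, 0.0705]
orientation: [-3.001, 0.418, 2.861]
wrist_force: [-4.7, -3.2, -5.4]
finger_gap: 0.003
```

```bash
python3 st.py .545 -.265 .10; python3 look.py 5
```

```text
10.2 [ 0.5413 -0.2605  0.0705] [-4.7 -3.2 -5.4]
[[-0.878  0.329  0.348]
 [ 0.253  0.936 -0.246]
 [-0.406 -0.128 -0.905]] [-0.545  0.25   2.042 -0.075  0.412 -1.743]
tool mm [-16.4  -6.7 -24.3]
10.2 [ 0.5413 -0.2605  0.0705] [-3.001  0.418  2.861] [-4.7 -3.2 -5.4]
```

View pics/top5z.png

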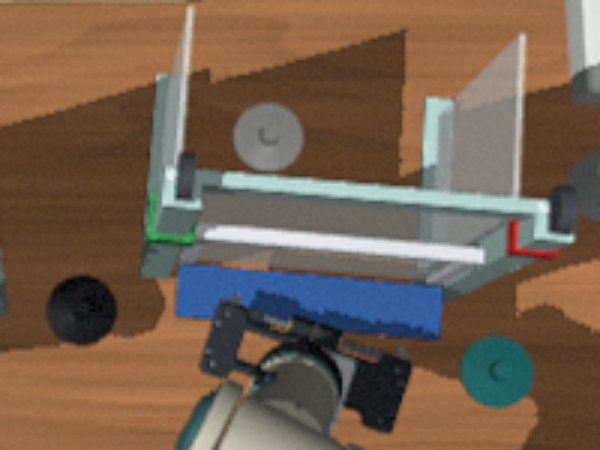

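The ledge is rising: its near corner moved from (434,341) to (440,337) and the pane's top edge moved too. I'll continue.

{"method": "step_arm", "body": {
  "increments": [
    [0, [-9, 0, -10], 0],
    [0, [-9, 0, -11], 0],
    [0, [-9, 0, -12], 0],
    [0, [-9, 0, -12], 0],
    [0, [-9, 0, -12], 0]
  ]
}}

```text
time: 10.8
eef_pos: [0.5375, -0.2523, 0.1284]
orientation: [-3.005, 0.366, 2.857]
wrist_force: [-6.0, -2.8, -5.2]
finger_gap: 0.006
```

```bash
python3 st.py; python3 look.py 6
```

```text
10.8 [ 0.5375 -0.2523  0.1284] [-6.  -2.8 -5.2]
[[-0.896  0.325  0.302]
 [ 0.262  0.937 -0.23 ]
 [-0.358 -0.127 -0.925]] [-0.524  0.181  1.926 -0.079  0.65  -1.732]
10.8 [ 0.5375 -0.2523  0.1284] [-3.005  0.366  2.857] [-6.  -2.8 -5.2]
```

View pics/top6z.png

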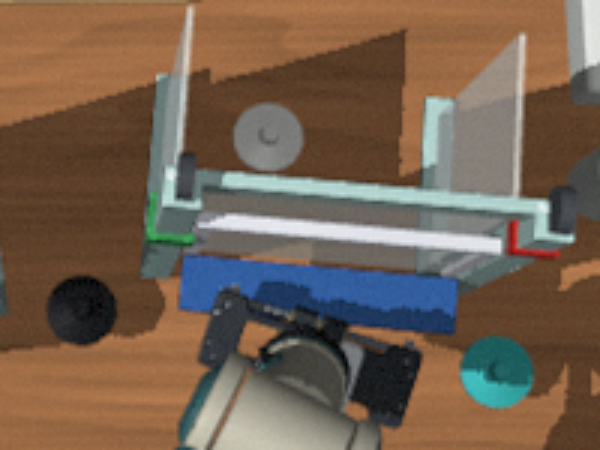

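View pics/scene6z.png

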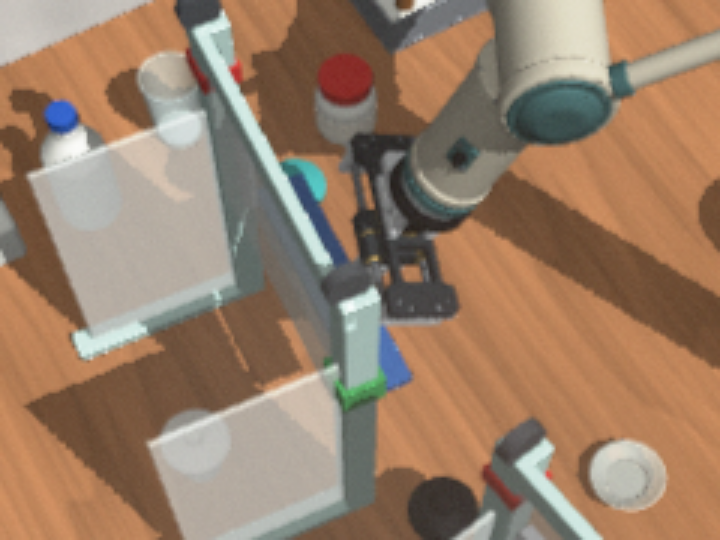

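```bash
cat > zl.py <<'E'
from fit import *
import cv2,sys
x,y,w=.5608,-.2452,-.0832
def P(l,z): return (x+np.cos(w)*l[0]-np.sin(w)*l[1],y+np.sin(w)*l[0]+np.cos(w)*l[1],z+l[2])
def mask(fn,box):
    a=cv2.imread(fn);h=cv2.cvtColor(a,cv2.COLOR_BGR2HSV);m=cv2.inRange(h,(104,120,60),(125,255,255))
    k=np.zeros_like(m);k[box[1]:box[3],box[0]:box[2]]=1;return m*k
tag=sys.argv[1]
m=mask(f"pics/top{tag}.png",(295,180,420,235));v,u=np.nonzero(m)
L=np.percentile(u,.3),;print("top u range",u.min(),u.max(),"v",v.min(),v.max())
o=[('t',0,u.max()+.5,(-.0,-.123,.007)),('t',0,u.min()-.5,(-.0,.123,0.0))]
ms=mask(f"pics/scene{tag}.png",(245,100,285,175));vs,us=np.nonzero(ms);print("scene u",us.max(),"v",vs.max())
obs=[('t',0,u.max()+.0,(.025,-.123,.007)),('t',0,u.min()-.0,(-.025,.123,0.007)),('s',0,us.max(),(-.025,.123,.0)),('s',1,vs[us>=us.max()-1].mean(),(-.025,.123,.0))]
for ob in obs:
    f=lambda z:proj(ob[0],P(ob[3],z))[ob[1]]-ob[2]
    print(ob[:3],least_squares(lambda q:[f(q[0])],[.15]).x.round(4), 'px/cm',round(f(.16)-f(.15),2))
E
for t in 4 5 6; do python3 zl.py $t; done
```

```text
top u range 308 394 v 199 223
scene u 264 v 161
('t', 0, np.float64(394.0)) [0.0847] px/cm 0.94
('t', 0, np.float64(308.0)) [0.1153] px/cm 0.26
('s', 0, np.int64(264)) [-0.0261] px/cm 0.14
('s', 1, np.float64(156.375)) [0.1086] px/cm -1.64
top u range 309 397 v 198 222
scene u 265 v 158
('t', 0, np.float64(397.0)) [0.1192] px/cm 0.94
('t', 0, np.float64(309.0)) [0.1555] px/cm 0.26
('s', 0, np.int64(265)) [0.0646] px/cm 0.14
('s', 1, np.float64(153.25)) [0.1288] px/cm -1.64
top u range 310 402 v 195 220
scene u 265 v 148
('t', 0, np.float64(402.0)) [0.1731] px/cm 0.94
('t', 0, np.float64(310.0)) [0.1934] px/cm 0.26
('s', 0, np.int64(265)) [0.0646] px/cm 0.14
('s', 1, np.float64(144.375)) [0.1828] px/cm -1.64
```

Ledge centre is now at z ≈0.173 and needs about 0.10 m more.

{"method": "step_arm", "body": {
  "increments": [
    [0, [-9, 0, -13], 0],
    [0, [-9, 0, -13], 0],
    [0, [-9, 0, -13], 0],
    [0, [-9, 0, -13], 0],
    [0, [-9, 0, -12], 0],
    [0, [-8, 0, -10], 0]
  ]
}}

```text
time: 11.5
eef_pos: [0.5329, -0.2442, 0.201]
orientation: [-3.004, 0.299, 2.855]
wrist_force: [-5.7, -2.6, -5.0]
finger_gap: 0.005
```

```bash
python3 st.py; python3 look.py 7; python3 zl.py 7
```

```text
11.5 [ 0.5329 -0.2442  0.201 ] [-5.7 -2.6 -5. ]
[[-0.917  0.319  0.241]
 [ 0.27   0.939 -0.215]
 [-0.295 -0.131 -0.947]] [-0.5    0.13   1.763 -0.091  0.93  -1.72 ]
11.5 [ 0.5329 -0.2442  0.201 ] [-3.004  0.299  2.855] [-5.7 -2.6 -5. ]
top u range 312 408 v 191 218
scene u 266 v 138
('t', 0, np.float64(408.0)) [0.2324] px/cm 0.94
('t', 0, np.float64(312.0)) [0.2631] px/cm 0.26
('s', 0, np.int64(266)) [0.1445] px/cm 0.14
('s', 1, np.float64(132.66666666666666)) [0.2473] px/cm -1.64
```

View pics/top7z.png

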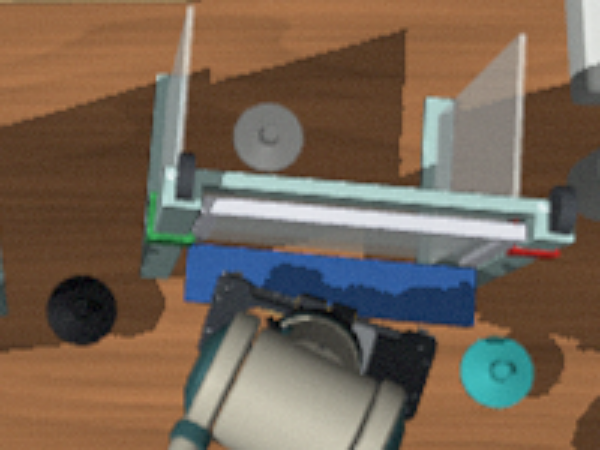

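View pics/scene7z.png

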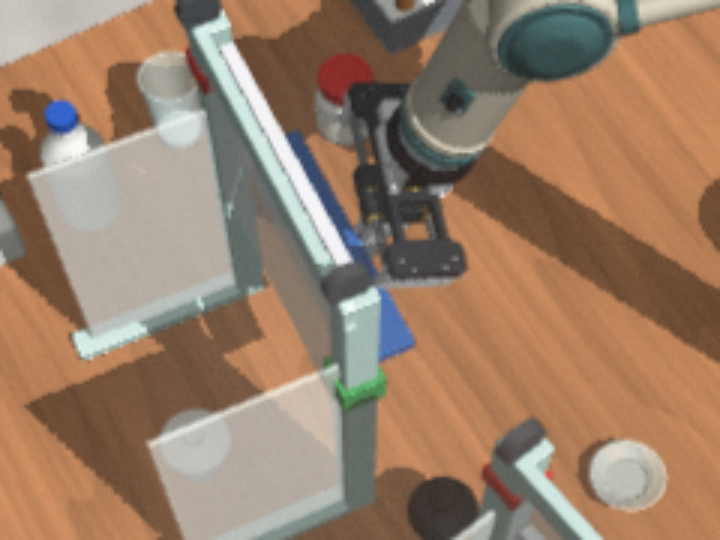

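{"method": "step_arm", "body": {
  "increments": [
    [0, [-8, 0, -12], 0],
    [0, [-8, 0, -11], 0],
    [0, [-6, 0, -6], 0]
  ]
}}

```text
time: 11.9
eef_pos: [0.5308, -0.2414, 0.2285]
orientation: [-3.003, 0.266, 2.853]
wrist_force: [-4.0, -1.1, -4.7]
finger_gap: 0.007
```

```bash
python3 st.py; python3 look.py 8; python3 zl.py 8; python3 - <<'E'
from ov import *
for z in (.265,): ov([.5608,-.2452,-.0832,z,.2748],"b",("pics/scene8.png","pics/top8.png"))
E
```

```text
11.9 [ 0.5308 -0.2414  0.2285] [-4.  -1.1 -4.7]
[[-0.925  0.317  0.211]
 [ 0.275  0.939 -0.207]
 [-0.263 -0.134 -0.955]] [-0.49   0.123  1.692 -0.097  1.041 -1.716]
11.9 [ 0.5308 -0.2414  0.2285] [-3.003  0.266  2.853] [-4.  -1.1 -4.7]
top u range 312 410 v 190 217
scene u 267 v 134
('t', 0, np.float64(410.0)) [0.251] px/cm 0.94
('t', 0, np.float64(312.0)) [0.2631] px/cm 0.26
('s', 0, np.int64(267)) [0.2153] px/cm 0.14
('s', 1, np.float64(128.6)) [0.2682] px/cm -1.64
```

View pics/ov_b_t.png

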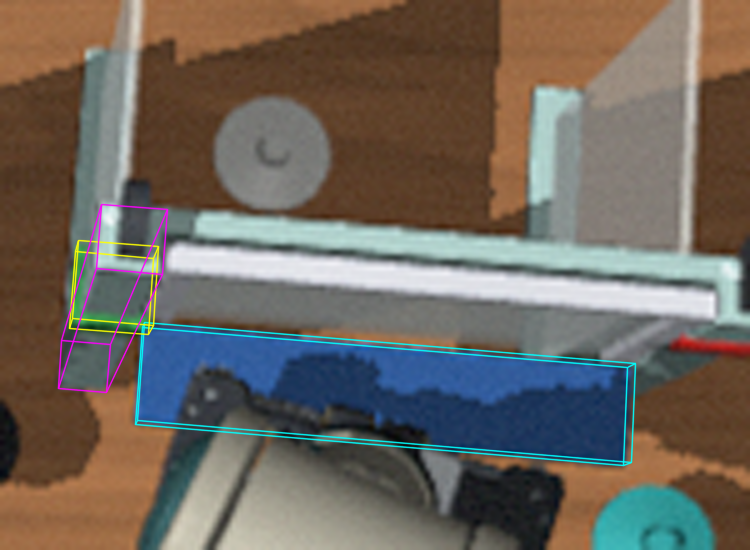

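View pics/ov_b_s.png

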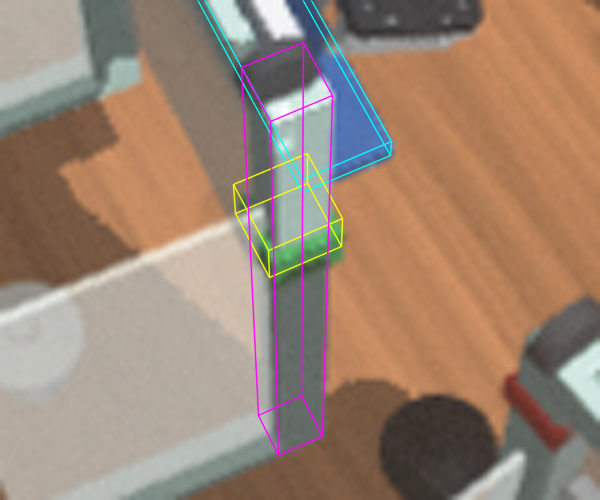

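```bash
python3 - <<'E'
import cv2
from fit import *
a=cv2.imread("pics/scene8.png")[112:162,236:276]
cv2.imwrite("pics/z8.png",cv2.resize(a,None,fx=12,fy=12,interpolation=cv2.INTER_NEAREST))
a=cv2.imread("pics/scene0.png")[130:180,236:276]
cv2.imwrite("pics/z0.png",cv2.resize(a,None,fx=12,fy=12,interpolation=cv2.INTER_NEAREST))
x,y,w=.5608,-.2452,-.0832
P=lambda l,z:(x+np.cos(w)*l[0]-np.sin(w)*l[1],y+np.sin(w)*l[0]+np.cos(w)*l[1],z)
for n,l,z in (("m rear bot",(.061,.16),.2598),("m front bot",(.021,.16),.2598),("m front top",(.021,.16),.2898),("m rear top",(.061,.16),.2898),("l top",(-.025,.123),.272),("l bot",(-.025,.123),.258),("l0 top",(-.025,.123),.0905)):
    print(n,(proj('s',P(l,z))).round(2))
E
```

```text
m rear bot [243.4  155.09]
m front bot [257.85 148.9 ]
m front top [258.09 143.26]
m rear top [243.23 149.59]
l top [267.89 127.84]
l bot [267.66 130.6 ]
l0 top [265.31 159.11]
```

View pics/z8.png

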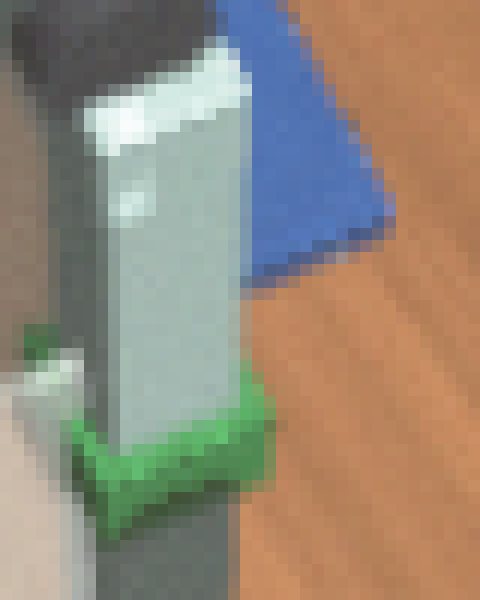

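View pics/z0.png

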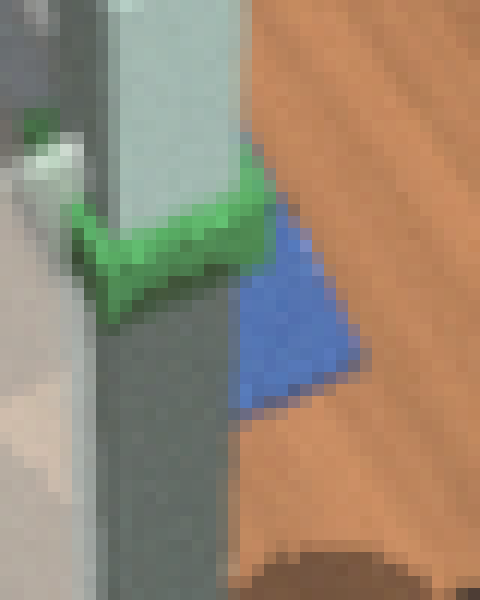

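The scene view (1 px ≈5 mm) puts the ledge at z ≈0.263 and the mark at ≈0.270, after taking off a common offset of about 1 px seen on the post's top. A nudge of about 7 mm more is needed.

{"method": "step_arm", "body": {
  "increments": [
    [0, [-6, 0, -4], 0],
    [0, [-5, 0, -4], 0]
  ]
}}

```text
time: 12.2
eef_pos: [0.5303, -0.2411, 0.2351]
orientation: [-3.003, 0.248, 2.852]
wrist_force: [-4.3, -1.0, -4.5]
finger_gap: 0.005
```

{"method": "step_arm", "body": {
  "increments": [
    [0, [8, 0, 4], 0],
    [0, [15, 0, 5], 0],
    [0, [20, 0, 5], 0],
    [0, [20, 0, 0], 0],
    [0, [20, 0, 0], 0],
    [0, [0, 0, 0], 0]
  ]
}}

```text
time: 12.8
eef_pos: [0.4548, -0.2201, 0.2022]
orientation: [-3.005, 0.26, 2.85]
wrist_force: [0.1, 0.3, 0.8]
finger_gap: 0.006
```

```bash
python3 st.py; python3 look.py 9; python3 zl.py 9; python3 - <<'E'
import cv2
a=cv2.imread("pics/scene9.png")[112:162,236:276]
cv2.imwrite("pics/z9.png",cv2.resize(a,None,fx=12,fy=12,interpolation=cv2.INTER_NEAREST))
a=cv2.imread("pics/top9.png")[160:235,290:420]
cv2.imwrite("pics/t9.png",cv2.resize(a,None,fx=6,fy=6,interpolation=cv2.INTER_NEAREST))
E
```

```text
12.8 [ 0.4548 -0.2201  0.2022] [0.1 0.3 0.8]
[[-0.926  0.318  0.205]
 [ 0.277  0.939 -0.203]
 [-0.257 -0.132 -0.957]] [-0.533  0.022  1.87  -0.087  0.966 -1.756]
12.8 [ 0.4548 -0.2201  0.2022] [-3.005  0.26   2.85 ] [0.1 0.3 0.8]
top u range 313 411 v 190 217
scene u 267 v 132
('t', 0, np.float64(411.0)) [0.2601] px/cm 0.94
('t', 0, np.float64(313.0)) [0.2952] px/cm 0.26
('s', 0, np.int64(267)) [0.2153] px/cm 0.14
('s', 1, np.float64(127.14285714285714)) [0.2755] px/cm -1.64
```

View pics/z9.png

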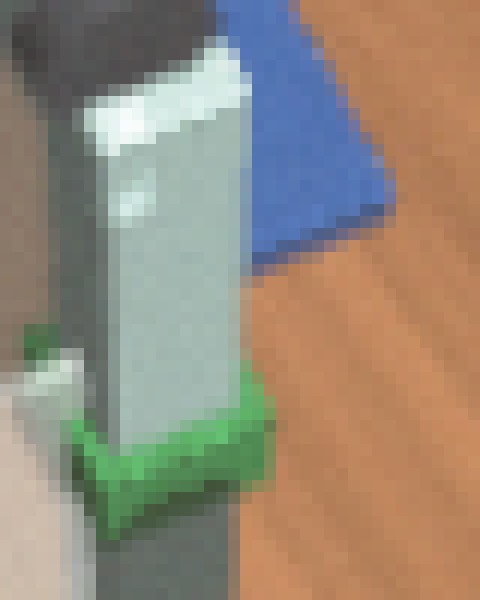

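View pics/t9.png

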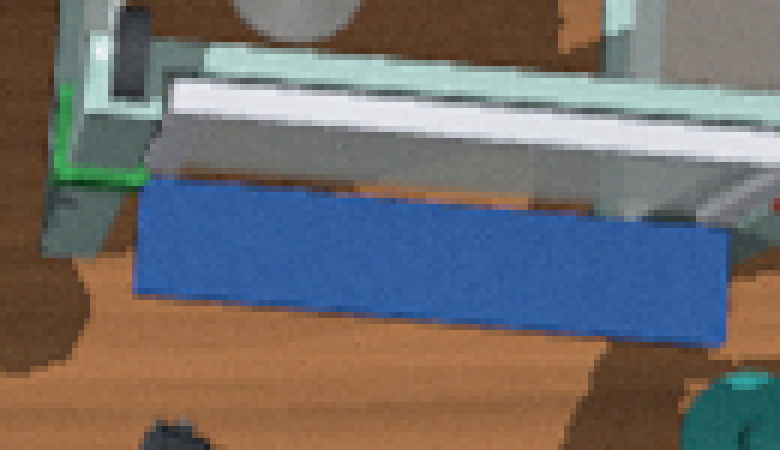

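```bash
cat > fit2.py <<'E'
from fit import proj,np,least_squares
N=lambda u,v:(236+u/12-.5,112+v/12-.5)
N0=lambda u,v:(236+u/12-.5,130+v/12-.5)
T=lambda u,v:(285+u/4.7-.5,130+v/4.7-.5)
T9=lambda u,v:(290+u/6-.5,160+v/6-.5)
L='l';
obs=[('t',T(112,327),(.025,.123,.007),0),('t',T(514,362),(.025,-.123,.007),0),('t',T(105,408),(-.025,.123,-.007),0),('t',T(510,443),(-.025,-.123,-.007),0),
('t',T9(142,180),(.025,.123,.007),1),('t',T9(732,230),(.025,-.123,.007),1),('t',T9(133,295),(-.025,.123,-.007),1),('t',T9(726,347),(-.025,-.123,-.007),1),
('t',T9(53,182),(.021,.160,-.015),2),('t',T9(148,188),(.021,.120,-.015),2),('t',T9(64,85),(.061,.160,.015),2),
('t',T9(42,258),(.026,.155,0),3),('t',T9(95,258),(.026,.125,0),3),('t',T9(87,112),(.026,.155,.4),3),('t',T9(162,117),(.026,.125,.4),3),
('s',N0(362,372),(-.025,.123,-.007),0),('s',N(390,215),(-.025,.123,-.007),1),('s',N(394,190),(-.025,.123,.007),1),('s',N0(367,350),(-.025,.123,.007),0),
('s',N(110,540),(.061,.160,-.015),2),('s',N(273,482),(.021,.160,-.015),2),('s',N(273,405),(.021,.160,.015),2),('s',N(70,425),(.061,.160,.015),2),
('s',N(100,155),(.056,.155,.4),3),('s',N(252,98),(.026,.155,.4),3),
]
def res(p):
    x,y,w=p[:3];z=[p[3],p[4],p[5],0];out=[]
    for c,px,l,k in obs:
        P=(x+np.cos(w)*l[0]-np.sin(w)*l[1],y+np.sin(w)*l[0]+np.cos(w)*l[1],z[k]+l[2])
        out.append(proj(c,P)-np.array(px)+(p[6:8] if c=='s' else p[8:10]))
    return np.ravel(out)
s=least_squares(lambda p:np.r_[res(p),p[6:]/1.0],[.561,-.245,-.083,.09,.27,.27,0,0,0,0],loss='soft_l1')
print(s.x.round(4),'diff mm',1000*(s.x[4]-s.x[5]))
C=np.linalg.inv(s.jac.T@s.jac);print('sd diff mm',1000*np.sqrt(C[4,4]+C[5,5]-2*C[4,5]))
print(res(s.x).reshape(-1,2).round(1).tolist())
E
python3 fit2.py
```

```text
[ 0.5604 -0.2439 -0.0884  0.0914  0.2718  0.27    0.194   0.234   0.26
 -0.0258] diff mm 1.7455938135184645
sd diff mm 5.075514723219439
[[0.2, -0.3], [0.6, -0.2], [0.1, 0.2], [-0.6, 0.4], [0.3, -1.0], [0.6, -0.7], [-0.1, 0.2], [-0.8, 0.3], [-0.1, 0.5], [-0.4, 0.9], [-0.1, -0.9], [-0.5, -0.4], [0.4, 0.5], [-0.4, -0.1], [0.4, 0.2], [-0.1, 0.1], [0.2, 0.5], [0.1, -0.2], [-0.3, -0.1], [-1.0, 0.0], [-0.2, -1.3], [0.1, -0.4], [2.2, 4.2], [0.1, -0.0], [-0.2, -0.4]]
```

The joint fit puts the ledge at z 0.272 and the mark at 0.270, a difference of 1.7 ± 3–5 mm. Before handing in I'll check the crucible, the other sash, and the networks.

```bash
python3 - <<'E'
from plant import *
import cv2,numpy as np
for n in("top","scene"):
    p=grab_frame(n);cv2.imwrite(f"pics/{n}F.png",p["image"])
    for l in ("sash_ledge","mark","crucible"):
        for d in spot_in(p,l): print(n,l,np.round(d["position"],3),round(d["conf"],2))
    a=cv2.imread(f"pics/{n}0.png").astype(int);d=np.abs(a-p["image"]).max(2)
    if n=="top":
        print("crucible diff",d[140:168,326:352].mean(),"other ledge diff",d[210:240,150:245].mean())
print(get_obs()['wrist_force'],get_obs()['eef_pos'])
E
```

```text
top sash_ledge [ 0.577 -0.242  0.277] 0.86
top mark [ 0.597 -0.095  0.281] 0.59
top crucible [ 0.502 -0.435  0.064] 0.84
top crucible [ 0.56  -0.034  0.066] 0.74
top crucible [ 0.73  -0.214  0.063] 0.65
crucible diff 3.723901098901099 other ledge diff 3.56
scene sash_ledge [ 0.589 -0.23   0.38 ] 0.56
scene mark [ 0.62  -0.089  0.267] 0.65
scene crucible [ 0.558 -0.03   0.062] 0.59
scene crucible [ 0.735 -0.241  0.06 ] 0.44
[ 0.088286   -0.96567635 -0.23943624] [ 0.45777256 -0.22152788  0.20276667]
```

View pics/topF.png

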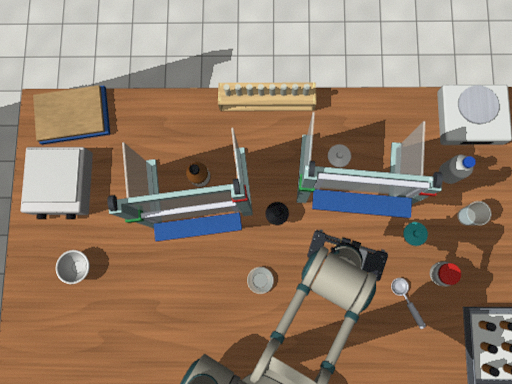

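The sash now stands at (362,204). The other ledge at (198,227) and the crucible at (339,156) look unchanged, and the gripper hangs clear in front. Handing in.

```bash
python3 -c "
from plant import *
print(finish_job())"
```

```text
the job is handed in; nothing more can be done
None
```

I raised the sash with the white crucible behind it to the green mark, backed the arm off and handed the job in at about 13 s. `finish_job` gave no verdict.

**How it was done**
- **First try:** pressing the closed fingers on the ledge's front edge and lifting slipped. The ledge did not move.
- **Tilting the tool:** moves cannot command a tilt, so I pressed the fingertips on the table and dragged them back. That tilted the tool about 26°.
- **Joint limits:** while tilting, joints 5 and 6 read 0.109 and -2.704 rad, about 0.001 and 0.004 rad past their stated limits of 0.11 and -2.7. I moved away at once and nothing was reported, but a strict range check could count it.
- **Lift:** I then raised the sash from under the ledge in small steps, with about 5 N.

**Last checks**
- **Height:** fitting both cameras together put the ledge at 0.272 m and the mark at 0.270 m. The difference is about 2 mm, give or take 5 mm, against the 15 mm allowed.
- **Networks:** they roughly agree with that: ledge 0.277 m, mark 0.267–0.281 m. One low-confidence scene reading put the ledge at 0.38 m; I discarded it because the picture contradicts it.
- **Crucible and other sash:** the before and after top pictures match to within image noise. One low-confidence scene reading put the crucible about 27 mm off in y; the top view had it at the same place as at the start.
- **Arm:** it hung clear in front of the shield, with about 1 N on the wrist.

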